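# Refit the grounds strainer in the rinse tray

## Robot

A 7-joint arm with a two-finger parallel gripper is mounted at the origin on the work surface. World frame = base frame: x ahead of the robot, y to its left, z up, the work surface at z = 0. Lengths are in m, angles in rad, forces in N, time in s.
With the tool pointing down it reaches from about 0.425 to 0.925 m from the base axis. Payload 6.8 kg.
Tool frame: the origin (TCP) lies on the centre line of the jaws, within the pads' length; the fingertips stand 14 mm ahead of it and the grasp point (between the pads) lies 5 mm behind it (r.nose_length is the distance from the TCP to the fingertips, in m); z points along the fingers, y is the direction in which the jaws open and shut (so a half turn about z gives the same grasp; the last joint's range is limited). The gripper opens to 85 mm and grips with 20 to 120 N. Pads are 22 mm wide; open, the fingers measure 114 mm over their backs; the gripper's body (76 mm by 85 mm) begins 54 mm behind the grasp point. The pads swing forward as they close: fully open they stand 13 mm farther back than shut.
Start: joints at [-1.42, 0.477, 0.022, 1.555, -0.011, 1.109, -0.083], TCP at [0.173, 0.653, 0.245] pointing down, gripper open.
Joint ranges: [-2.96, 2.96], [-0.34, 2.1], [-1.41, 1.46], [0.24, 2.44], [-1.37, 4.51], [0.17, 1.92], [-2.96, 2.96]. Speed limits (rad/s): [2.39, 2.39, 3.14, 3.14, 3.14, 3.14, 3.14].

## Interface

Orientations are given as a rotation vector (axis times angle).
In Python, from bench import r, imaging, look_for, outline_of gives the robot as it stands. The module is installed in compiled form; this text tells all that it offers.
- The arm moves only by the tool carry_out, never from a script. Its arguments are lists of equal length, an entry for each row: "offset": the shift along the tool's x, y, z as a fraction of full scale, a list of three; "turn": the turn, a rotation vector about the tool's x, y, z as a fraction of full scale, a list of three. A call has 1 to 8 rows; each row is the pose to reach, as a shift and turn from the pose commanded when the call began, along the tool's axes at that moment; what a row does not reach only later rows make up. Full scale, the value 1, is 0.5 m for a shift and 1.5 rad for a turn. A row lasts 1/10 s, in which the tool goes at most 50 mm and 8.59 degrees, less where a joint would pass 70% of its speed; a pose out of reach is approached as far as the arm can. A call with a number of a shift or a turn outside -1 to 1 is refused whole. A call with a gripper value outside its range is refused whole. "hand" is the closure, from 0 (fully open) to 1 (shut), set as the call begins (left out, the last holds). The fingers move at their own pace and stop on an object; "force" is the grip in N (left out, the last holds). Time passes only in rows, so rows that repeat a pose let the fingers close. It gives the time, the measured TCP pose, the force and the opening at its end, in the units of the state.
- r.get_obs(): the state, without advancing time (a new reading comes with each control period).
- imaging.grab_frame(name): name is "side" or "top" or "wrist"; returns a dict with "pixels" (420x560x3 uint8, red, green, blue), "fx", "fy", "cx", "cy" (pixels), "R" (3x3) and "t" (3): a world point X has camera coordinates R X + t. Camera axes: x right, y down, z forward; pixel columns grow to the right and rows downward; lengths in m; the calibration is good to about 2 mm. A picture is of the moment at which its call begins. There is no depth.
- r.hand_in(): hands the job in, once; it reports no verdict.
Trained networks look in the newest picture that a camera, given by its name, has taken for a name from the list of things; names that differ only in an ending like _2 or _b are one class to them, and where a whole thing is asked for, a point or a joint stands for the part that bears it (a point fixed in the world has none). Each returns a list of dicts, best first, with "score" (0 to 1); they miss things now and then, are a little off and sometimes report something else, mostly with a low value. They report only what shows in the picture. A call takes as long as a camera call.
- look_for(query, camera): "xyz" ([x, y, z] in m, in the coordinates of the camera as it stood for that picture, good to about 4 mm: the middle of the surface that is visible of it).
- outline_of(query, camera): "region" (420x560 bool, what is visible of it).
The state is a dict: "clock": time; "joints": joint angles; "qvel": joint speeds; "tau": joint torques, N m; "tcp_pos": TCP position; "orientation": TCP orientation; "contact_force": force on the tool from outside, world axes, zero at the start; "moment": the same for the moment, N m; "grip_width": finger opening in m.
Only numpy, scipy, OpenCV 4.12 (cv2) and the standard library are available. Lean on these libraries where they do the work, as an engineer would, in place of code of your own. Each camera call takes 0.05 s, during which the arm holds its last target. There are 200 camera calls.

## Task

The strainer of the dump tray has been washed and stands in the drying rack. Lift it out and lay it flat on the steel table with its black handle up and let go, so that you can take hold of it afresh; then hook its plain edge under the tray's blue lip while it is tilted, and rotate the orange side down, under control and not dropped, until the strainer lies fully home in the tray; let go of it and leave the mugs where they stand.

Things in the scene. Friction and masses are not known exactly. Their poses are not given: they have to be found in the camera images.
- strainer: Loose steel strainer panel 150 (its x) by 110 (y) by 6 mm, 0.25-0.5 kg. Origin: centre of the flat underside; +z out of the top (handle) face, +x from the plain hook edge to the orange rail. At the start it stands upright in the rack, hook edge down, rail up, handle side horizontal towards the rack's +x, leaning a few degrees at most.
- hook_edge (a point): Middle of the strainer's plain hook edge, on the underside: (-75, 0, 0) mm in the strainer's frame.
- rail (a point): Centre of the orange rail, (65, 0, 7) mm in the strainer's frame. The rail covers x = 55 to 75 mm and the whole 110 mm width, and is 14 mm thick along z, from underside to rail top.
- handle (a point): Point in the black handle, (0, 0, 24) mm in the strainer's frame, 12 mm below the handle's top. The handle is a solid rib across the middle of the top face, 12 mm thick (x), 92 mm long (y), its top 36 mm above the underside, its faces square to x.
- tray: Dump tray, fixed. Origin: centre of its underside; z up; outer 168 (x) by 130 mm (y). A ledge runs round inside at height 30 mm; the well above it is 156 (x -78 to 78) by 118 mm (y). The rim, 6 mm thick, rises to 38 mm on the +x and both y sides; on the -x side, with the blue lip, a back wall rises to 48 mm.
- seat (a point): Centre of the tray's well at ledge height, (0, 0, 30) mm in the tray's frame: the seated strainer's origin lies here (play 3 mm either way in x, 4 mm in y), its underside on the ledge and its axes along the tray's.
- lip (a point): Middle of the blue lip's lower front edge, (-64, 0, 42) mm in the tray's frame. The lip is 6 mm thick, spans the tray's width and overhangs the ledge from x = -78 (back wall) to -64 mm. The strainer's hook edge goes under it; the 12 mm gap takes the 6 mm panel fully in when tilted up to about 23 degrees. The rail is too thick to go under.
- rack: Drying rack, fixed. Origin: centre of the underside; z up. White base 100 (x) by 140 (y) by 10 mm; the strainer stands on it in a 9 mm slot along y between four posts with tops at 46 mm; wire hoops at x = -36 and 36 mm reach 33 mm. Draw the strainer straight up. Rack and tray stand left and right of the robot, either way; the table between, 0.42 to 0.68 m ahead, is clear.
- mug_a: White mug, 76 mm wide at the rim, 75 mm high, with a handle, 0.28 kg; origin: centre of its underside. Bystander.
- mug_b: A second, equal mug. Bystander.

How it is judged:
On the way, in this order (a step that is already met when the one before it is completed fails the run):
1. the strainer lies flat on the table, handle up, let go (angle between strainer's own z axis and vertical below 0.06 rad and height (world z) of strainer below 0.006 m and contact force between the fingers and strainer below 0.05 N and linear speed of strainer below 0.02 m/s), for 0.2 s.
2. the hook edge is under the tray's lip while the strainer is tilted (x of hook_edge in the frame of tray between -0.082 and -0.066 m and y of hook_edge in the frame of tray between -0.012 and 0.012 m and z of hook_edge in the frame of tray between 0.025 and 0.041 m and angle between strainer's own z axis and vertical between 0.06 and 0.6 rad), for 0.05 s.
At the end, for the whole second after the job is handed in: The strainer lies in the tray, hook edge under the lip, both its hook edge and its rail within 3 mm of resting height on the ledge, inside the rim, level within 0.04 rad, at rest and let go (x of hook_edge in the frame of tray between -0.081 and -0.069 m and y of hook_edge in the frame of tray between -0.008 and 0.008 m and z of hook_edge in the frame of tray between 0.027 and 0.033 m and x of rail in the frame of tray between 0.059 and 0.071 m and y of rail in the frame of tray between -0.008 and 0.008 m and z of rail in the frame of tray between 0.034 and 0.04 m and angle between strainer's own z axis and vertical below 0.04 rad and linear speed of strainer below 0.02 m/s and contact force between the fingers and strainer below 0.05 N); the robot touches nothing.
It fails at once if mug a is shoved more than 40 mm or tipped (distance of mug_a from where it was at the start of the episode above 0.04 m or angle between mug_a's own z axis and vertical above 0.4 rad).
It fails at once if mug b is shoved more than 40 mm or tipped (distance of mug_b from where it was at the start of the episode above 0.04 m or angle between mug_b's own z axis and vertical above 0.4 rad).
It fails at once if the hooked strainer is dropped instead of lowered (it swings down faster than 4 rad/s) (x of hook_edge in the frame of tray between -0.082 and -0.066 m and y of hook_edge in the frame of tray between -0.012 and 0.012 m and z of hook_edge in the frame of tray between 0.025 and 0.041 m and angular speed of strainer above 4 rad/s).
It also fails if it takes over 64 s, if anything falls off the work surface, if the arm or the gripper's body presses on something with over 40 N, if the wrist force passes 120 N, or if a joint passes its speed limit or range.

## Working session

There is one attempt and no reset: what is moved stays moved. The work goes in short steps, Python scripts to look and compute and a tool call to move; the robot and the scene stay as the last step left them, time stands still between calls to the robot, and variables do not carry over. Pictures are saved under pics/ and viewed, about 8 in all and at most 12, crops included, and the job is handed in when it is done.

Besides the shell and the picture viewer there is one more tool, called after "Emit:" as a command line: name --argument value ..., lists and objects as JSON in quotes. carry_out: Moves the arm, as the interface text tells. Shift numbers are shares of 0.5 m and turn numbers shares of 1.5 rad, none past 1 either way. Its arguments: {"type":"object","properties":{"offset":{"type":"array","items":{"type":"array","items":{"type":"number","minimum":-1,"maximum":1}}},"turn":{"type":"array","items":{"type":"array","items":{"type":"number","minimum":-1,"maximum":1}}},"hand":{"type":"number"},"force":{"type":"number"}},"required":["offset","turn"]}

```bash
mkdir -p pics
cat > h.py <<'E'
import numpy as np, cv2
from scipy.spatial.transform import Rotation as Ro
from bench import r, imaging, look_for, outline_of
def grab(n,save=None):
    f=imaging.grab_frame(n)
    if save: cv2.imwrite('pics/'+save,f['pixels'][:,:,::-1])
    return f
def w(f,p): return np.array(f['R']).T@(np.array(p)-np.array(f['t']))
def proj(f,X):
    c=np.array(f['R'])@np.array(X)+np.array(f['t']); return np.array([f['fx']*c[0]/c[2]+f['cx'],f['fy']*c[1]/c[2]+f['cy']])
def onz(f,u,v,z):
    R=np.array(f['R']);o=-R.T@np.array(f['t']);d=R.T@np.array([(u-f['cx'])/f['fx'],(v-f['cy'])/f['fy'],1]);return o+d*(z-o[2])/d[2]
def rel(pos,Rm=None,obs=None):
    o=obs or r.get_obs();R0=Ro.from_rotvec(o['orientation'])
    d=R0.inv().apply(np.array(pos)-o['tcp_pos'])/0.5
    t=(R0.inv()*Rm).as_rotvec()/1.5 if Rm is not None else 0
    return np.round(d,4),np.round(t,4)
E
cat > a.py <<'E'
from h import *
np.set_printoptions(precision=4,suppress=True)
o=r.get_obs();print(o)
print(Ro.from_rotvec(o['orientation']).as_matrix())
for c in ['top','side']:
    f=grab(c,c+'0.png');print(c,f['fx'],f['cx'],f['cy'],'cam',-np.array(f['R']).T@f['t'])
    for q in ['strainer','rail','handle','hook_edge','tray','seat','lip','rack','mug_a']:
        for d in look_for(q,c)[:3]:
            print(q,round(d['score'],2),w(f,d['xyz']),proj(f,w(f,d['xyz'])))
E
python3 a.py; python3 -c "
import cv2,numpy as np
cv2.imwrite('pics/both.png',cv2.resize(np.vstack([cv2.imread('pics/top0.png'),cv2.imread('pics/side0.png')]),None,fx=.714,fy=.714))"
```

```text
{'clock': 0.0, 'joints': array([-1.4201,  0.4778,  0.0224,  1.5565, -0.0115,  1.1093, -0.083 ]), 'qvel': array([ 0.0002, -0.0005,  0.0004,  0.0001, -0.0007,  0.0017, -0.0003]), 'tau': array([  0.0003, -59.6439,   1.6077, -28.1213,   0.0124,   0.0091,
         0.    ]), 'tcp_pos': array([0.1726, 0.652 , 0.2443]), 'orientation': array([-0.4053, -3.1152,  0.0029]), 'contact_force': array([ 0.2604, -0.0266, -0.3407]), 'moment': array([-0.0327, -0.0065,  0.0099]), 'grip_width': 0.08527820551335613}
[[-0.9667  0.2559 -0.0003]
 [ 0.2559  0.9667 -0.0018]
 [-0.0001 -0.0018 -1.    ]]
top 495.8823416805761 278.17475167967956 212.32445850855947 cam [ 0.3678 -0.0224  1.1597]
strainer 0.93 [0.5295 0.272  0.1194] [138.0197 248.6154]
rail 0.61 [0.5286 0.2685 0.1167] [140.0028 249.1892]
handle 0.66 [0.5322 0.2677 0.1158] [140.5892 247.5799]
hook_edge 0.9 [0.5287 0.271  0.118 ] [138.6518 249.0932]
tray 0.84 [ 0.5089 -0.2645  0.0138] [381.6921 262.5513]
seat 0.92 [ 0.5077 -0.2652  0.0144] [382.0756 263.0225]
lip 0.59 [ 0.5063 -0.2649  0.0115] [381.7206 263.7742]
rack 0.87 [0.5111 0.2426 0.0092] [163.2374 263.5559]
mug_a 0.75 [0.7578 0.0554 0.0299] [243.9947 159.1555]
mug_a 0.68 [ 0.7793 -0.0709  0.0314] [296.5639 150.0427]
side 443.73476166581656 286.2499081221167 216.6197109508234 cam [ 0.3344 -0.7809  0.9219]
strainer 0.96 [0.5343 0.2646 0.1022] [236.4481 166.4165]
rail 0.96 [0.5323 0.2617 0.1002] [236.0758 167.6171]
handle 0.96 [0.5325 0.2603 0.0957] [236.3594 169.1018]
hook_edge 0.89 [0.5337 0.2581 0.0986] [236.8418 168.6855]
tray 0.78 [ 0.5083 -0.2611  0.023 ] [282.2029 330.5016]
seat 0.67 [ 0.5093 -0.2627  0.0186] [282.8195 331.9934]
lip 0.8 [ 0.5108 -0.26    0.0208] [283.0822 330.3088]
rack 0.57 [0.5168 0.2373 0.0088] [235.0161 196.7225]
mug_a 0.74 [0.7519 0.044  0.0468] [330.4938 213.2217]
mug_a 0.57 [ 0.77   -0.0877  0.05  ] [355.8163 243.596 ]
```

View pics/top0.png

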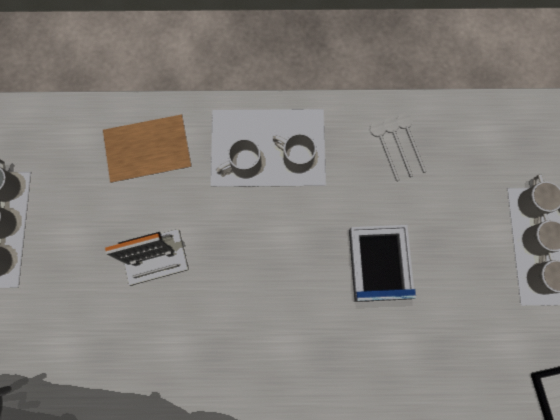

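View pics/side0.png

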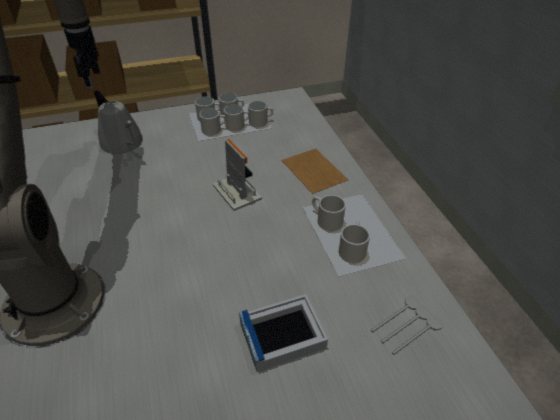

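The top view shows the rack at left (155,255), with the strainer upright in it, its orange rail along (107–160, 252–236) and the black handle on the far (+x) side. The tray is at right (382,263), with its blue lip towards the robot at (385,294), and the mugs are at (245,158) and (299,153). The side view agrees. Next I fit the poses by silhouette.

```bash
cat > fit.py <<'E'
from h import *
from scipy.optimize import minimize
def boxpts(x,y,z): return np.array([[a,b,c] for a in x for b in y for c in z])/1000.
RAIL=boxpts((55,75),(-55,55),(0,14))
LIP=boxpts((-84,-64),(-65,65),(42,48))
BODY=[boxpts((-84,84),(-65,65),(0,38)),boxpts((-84,-78),(-65,65),(0,48))]
def hull(f,P):
    q=np.array([proj(f,p) for p in P]); return cv2.convexHull((q*16).astype(np.int32).reshape(-1,1,2))
def render(f,parts):
    m=np.zeros((420,560),np.uint8)
    for P in parts: cv2.fillConvexPoly(m,hull(f,P),255,cv2.LINE_AA,4)
    return m/255.
def masks(f,kind):
    h=cv2.cvtColor(f['pixels'],cv2.COLOR_RGB2HSV).astype(int);H,S,V=h[...,0],h[...,1],h[...,2]
    return ((H<16)&(S>140)&(V>60)) if kind=='orange' else ((H>100)&(H<125)&(S>120)&(V>40))
def near(m,u,v,rad):
    yy,xx=np.mgrid[:420,:560];return (m&(np.hypot(xx-u,yy-v)<rad)).astype(float)
def fit(items,pose,p0,scale):
    # items: (frame, mask, parts); pose(p)->(R,t)
    def cost(q):
        R,t=pose(np.array(p0)+q*scale);c=0
        for f,m,parts in items:
            k=render(f,[P@R.T+t for P in parts]);c+=1-np.minimum(k,m).sum()/np.maximum(k,m).sum()
        return c
    b=None
    for _ in range(3):
        x0=np.zeros(len(p0)) if b is None else b.x
        s=np.vstack([x0]+[x0+e for e in np.eye(len(p0))])
        b=minimize(cost,x0,method='Nelder-Mead',options=dict(initial_simplex=s,maxiter=300))
    return np.array(p0)+b.x*scale,b.fun/len(items)
E
cat > b.py <<'E'
from fit import *
np.set_printoptions(precision=4,suppress=True)
it=[];tl=[];tb=[]
for c in ['top','side']:
    f=grab(c)
    u=proj(f,[.53,.268,.155]);m=near(masks(f,'orange'),*u,35);it.append((f,m,[RAIL]))
    u=proj(f,[.44,-.265,.045]);mb=near(masks(f,'blue'),*u,50);tl.append((f,mb,[LIP]))
    o=[d for d in outline_of('tray',c)][0]['region'].astype(np.uint8)
    o=cv2.morphologyEx(o,cv2.MORPH_CLOSE,np.ones((25,25)));tb.append((f,o.astype(float),BODY))
    print(c,m.sum(),mb.sum(),o.sum())
# strainer: vertical, params x,y of underside-centre, yaw of z axis, lean about strainer y; base z .010 -> centre .085
def ps(p):
    R=Ro.from_euler('z',p[2])*Ro.from_euler('y',-np.pi/2+p[3]) # x up; z ->
    R=R.as_matrix()
    if abs(R[2,0]-1)>.1: raise SystemExit(str(R))
    # R cols: x up, z must be horizontal towards rack +x
    hook=np.array([p[0],p[1],.010]); return R,hook+R[:,0]*.075
R=(Ro.from_euler('y',-np.pi/2)).as_matrix();print('z dir',R[:,2],'x dir',R[:,0])
E
python3 b.py
```

```text
top 173.0 348.0 4460
side 56.0 339.0 4489
z dir [-1. -0.  0.] x dir [0. 0. 1.]
```

```bash
sed -i "s/(H<16)&(S>140)&(V>60)/(H<20)\&(S>110)\&(V>45)/" fit.py
cat >> b.py <<'E'
print(fit(it,ps,[.53,.27,np.pi+.25,0.],np.array([.01,.01,.1,.04])))
pt=lambda p:(Ro.from_euler('z',p[2]).as_matrix(),np.array([p[0],p[1],0]))
print('lip',fit(tl,pt,[.51,-.265,-.05],np.array([.01,.01,.05])))
print('body',fit(tb,pt,[.51,-.265,-.05],np.array([.01,.01,.05])))
print('all',fit(tl+tb,pt,[.51,-.265,-.05],np.array([.01,.01,.05])))
for (f,m,_),nm in zip(it,'ts'):
    p,e=fit([(f,m,[RAIL])],ps,[.53,.27,np.pi+.25,0.],np.array([.01,.01,.1,.04]));print(nm,p,e,m.sum(),cv2.minAreaRect(np.argwhere(m>0)[:,::-1].astype(np.float32)))
    R,t=ps(p);print(t+R@[.065,0,.007])
E
python3 b.py
```

```text
top 209.0 349.0 4522
side 65.0 336.0 4466
z dir [-1. -0.  0.] x dir [0. 0. 1.]
(array([0.5415, 0.2762, 3.307 , 0.0554]), np.float64(0.6773028778421066))
lip (array([ 0.5113, -0.2599,  0.0112]), np.float64(0.4379078866598259))
body (array([ 0.5087, -0.2599,  0.0373]), np.float64(0.04294051393658377))
all (array([ 0.5096, -0.26  ,  0.0302]), np.float64(0.24194451355928215))
t [0.5408 0.2766 3.3155 0.0461] 0.6226238438404359 209.0 ((131.4546661376953, 240.32774353027344), (3.919196605682373, 55.07234573364258), 75.25643920898438)
[0.5414 0.2767 0.1502]
s [0.5429 0.2809 3.2657 0.0537] 0.7307366919363668 65.0 ((237.71337890625, 149.5504150390625), (29.822471618652344, 3.869047164916992), 51.95296096801758)
[0.5423 0.2808 0.1502]
```

```bash
sed -i "s/RAIL=.*/RAIL=boxpts((55,75),(-55,55),(6,14))/; s/LIP=.*/LIP=boxpts((-78,-64),(-65,65),(42,48))/" fit.py
python3 b.py
python3 - <<'E'
import cv2,numpy as np
a=cv2.imread('pics/top0.png');b=cv2.imread('pics/side0.png')
z=lambda i,x,y:cv2.resize(i[y:y+75,x:x+100],(400,300),interpolation=cv2.INTER_CUBIC)
cv2.imwrite('pics/z.png',np.vstack([np.hstack([z(a,95,215),z(a,335,230)]),np.hstack([z(b,195,135),z(b,235,290)])]))
E
```

```text
top 209.0 347.0 4456
side 67.0 335.0 4497
z dir [-1. -0.  0.] x dir [0. 0. 1.]
(array([0.5657, 0.2852, 3.4082, 0.2431]), np.float64(0.4694288841373614))
lip (array([ 0.5091, -0.2591,  0.0493]), np.float64(0.26064907486452404))
body (array([ 0.5094, -0.2593,  0.0371]), np.float64(0.0459606525436434))
all (array([ 0.509 , -0.2591,  0.0423]), np.float64(0.15430312853412637))
t [0.5341 0.2751 3.3666 0.0185] 0.4869681851955495 209.0 ((131.4420623779297, 240.28482055664062), (3.825324296951294, 55.07724380493164), 74.93151092529297)
[0.5384 0.2761 0.1501]
s [0.5353 0.2791 3.3284 0.0191] 0.658263874771295 67.0 ((237.66725158691406, 149.57852172851562), (29.825544357299805, 3.883103132247925), 51.709835052490234)
[0.5395 0.2799 0.1501]
```

View pics/z.png

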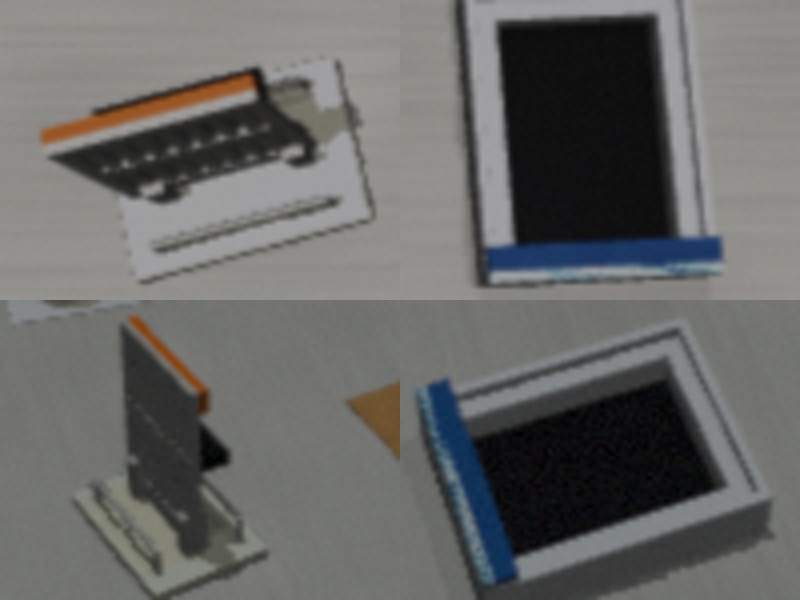

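Run:
```python
from h import *
np.set_printoptions(precision=4,suppress=True)
f=grab('top')
for z in (.158,.160):
  A=[onz(f,u,v,z) for u,v in [(105.5,250.7),(105.5,247.7),(159.2,239.3),(159.5,234.5)]]
  print(np.array(A)); d=(A[2]+A[3]-A[0]-A[1])/2; print('len',np.linalg.norm(d),'dir',d/np.linalg.norm(d),'mid',sum(A)/4)
g=grab('side')
print(onz(g,227,139.3,.16),onz(g,247,157,.16))
```

```text
[[0.5197 0.327  0.158 ]
 [0.5259 0.3274 0.158 ]
 [0.5424 0.2188 0.158 ]
 [0.5523 0.2186 0.158 ]]
len 0.11126007950149924 dir [ 0.2209 -0.9753  0.    ] mid [0.5351 0.273  0.158 ]
[[0.5194 0.3263 0.16  ]
 [0.5256 0.3267 0.16  ]
 [0.542  0.2183 0.16  ]
 [0.552  0.2181 0.16  ]]
len 0.11103794508037075 dir [ 0.2209 -0.9753  0.    ] mid [0.5347 0.2724 0.16  ]
[0.5246 0.3272 0.16  ] [0.5592 0.2242 0.16  ]
```

```bash
cat > tgt.py <<'E'
import sys
from h import *
np.set_printoptions(precision=4,suppress=True)
# usage: tgt.py x y z  yaw(deg of tool y about world z, tool down)
x,y,z,a=map(float,sys.argv[1:5]); a=np.radians(a)
ty=np.array([np.cos(a),np.sin(a),0]);tz=np.array([0,0,-1.]);tx=np.cross(ty,tz)
print(rel([x,y,z],Ro.from_matrix(np.array([tx,ty,tz]).T)))
E
python3 tgt.py .533 .273 .28 12.8;python3 -c "
from h import *
g=grab('side');print(onz(g,120,150,0),onz(g,120,105,.2),r.nose_length)"
```

```text
(array([-0.8908, -0.5494, -0.0694]), array([ 0.    , -0.    ,  0.7257]))
[0.19388469 0.60710288 0.        ] [0.23866978 0.55057003 0.2       ] 0.014
```

Emit:
carry_out --offset '[[0,0,-0.1],[-0.1,-0.05,-0.16],[-0.89,-0.55,-0.16],[-0.89,-0.55,-0.16],[-0.89,-0.55,-0.16],[-0.89,-0.55,-0.16],[-0.89,-0.55,-0.16],[-0.89,-0.55,-0.16]]' --turn '[[0,0,0],[0,0,0],[0,0,0.726],[0,0,0.726],[0,0,0.726],[0,0,0.726],[0,0,0.726],[0,0,0.726]]' --hand 0.2

```text
clock: 2.55
tcp_pos: [0.4114, 0.4023, 0.3233]
orientation: [-1.728, -2.623, -0.001]
contact_force: [1.5, 1.4, 0.4]
grip_width: 0.068
```

```bash
python3 tgt.py .523 .271 .26 12.8;python3 -c "
from h import *
print(r.get_obs())"
```

```text
(array([-0.3294,  0.1013,  0.1265]), array([ 0.0003, -0.0004,  0.1217]))
{'clock': 2.55, 'joints': array([-1.13077551,  0.24907645,  0.30456251,  1.72041693, -0.08029228,
        1.18350262, -0.39883764]), 'qvel': array([ 0.46111913, -0.04387357,  0.48012169,  0.08370487, -0.1085657 ,
       -0.0116901 , -0.52371267]), 'tau': array([ -3.205854  , -44.88433957,   1.53874386, -28.36745739,
         0.13136563,   0.23873345,   0.66873679]), 'tcp_pos': array([0.41141315, 0.40227425, 0.32332033]), 'orientation': array([-1.72796856e+00, -2.62341532e+00, -1.24591766e-03]), 'contact_force': array([1.53194107, 1.36037135, 0.44266677]), 'moment': array([ 0.02449783,  0.01585189, -0.01548395]), 'grip_width': 0.06804985291323166}
```

Emit:
carry_out --offset '[[-0.3,0.08,0.0],[-0.3,0.08,0.06],[-0.3,0.09,0.12],[-0.3,0.09,0.12],[-0.3,0.09,0.12],[-0.3,0.09,0.12]]' --turn '[[0,0,0.12],[0,0,0.12],[0,0,0.12],[0,0,0.12],[0,0,0.12],[0,0,0.12]]'

```text
clock: 3.15
tcp_pos: [0.5115, 0.2849, 0.263]
orientation: [-1.95, -2.463, 0.0]
contact_force: [0.1, 0.1, 0.4]
grip_width: 0.0684
```

```bash
cat > wr.py <<'E'
from fit import *
np.set_printoptions(precision=4,suppress=True)
o=r.get_obs();print(o['tcp_pos'],Ro.from_rotvec(o['orientation']).as_matrix(),o['joints'],o['contact_force'])
f=grab('wrist','w1.png')
print('cam',-np.array(f['R']).T@f['t'])
m=masks(f,'orange');n,l,s,c=cv2.connectedComponentsWithStats(m.astype(np.uint8));k=1+np.argmax(s[1:,4])
m=l==k;rc=cv2.minAreaRect(np.argwhere(m)[:,::-1].astype(np.float32));B=cv2.boxPoints(rc);print(s[k],rc)
P=np.array([onz(f,*b,.160) for b in B]);print(P,P.mean(0))
print(np.linalg.norm(P-np.roll(P,1,0),axis=1))
E
python3 wr.py
```

```text
[0.5115 0.2849 0.263 ] [[-0.2295  0.9733 -0.0004]
 [ 0.9733  0.2295  0.0002]
 [ 0.0003 -0.0004 -1.    ]] [-0.9267  0.3254  0.3957  1.7774 -0.1417  1.0669 -0.2494] [0.0659 0.1366 0.357 ]
cam [0.4914 0.3666 0.3922]
[  444   128   116   161 15736] ((503.49951171875, 208.01559448242188), (114.3191909790039, 159.17230224609375), 1.7899105548858643)
[[0.6459 0.2609 0.16  ]
 [0.6038 0.3736 0.16  ]
 [0.6781 0.3888 0.16  ]
 [0.7332 0.2783 0.16  ]] [0.6652 0.3254 0.16  ]
[0.089  0.1202 0.0759 0.1234]
```

View pics/w1.png

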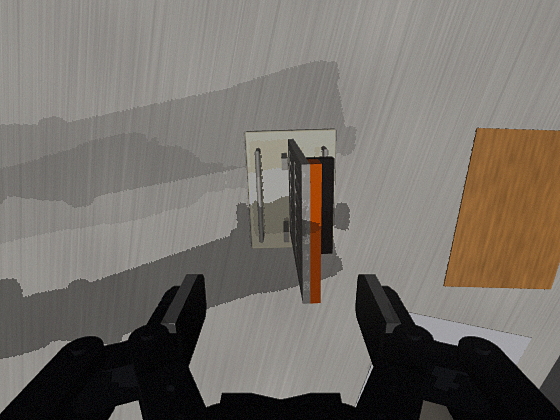

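The picture shows the rail top at columns 302–321 (orange 309–321), rows 164–303, midway between the jaws and almost parallel to the pads. The cutting board had taken the mask, so I use these pixels instead.

Run:
```python
from h import *
np.set_printoptions(precision=4,suppress=True)
f=grab('wrist')
P=np.array([onz(f,*b,.160) for b in [(302,164),(321.5,164),(321.5,303),(303,303)]]);print(P,P.mean(0),np.linalg.norm(P-np.roll(P,1,0),axis=1))
d=P[3]+P[2]-P[0]-P[1];print(np.degrees(np.arctan2(d[1],d[0])))
c=P.mean(0)
o=r.get_obs();R0=Ro.from_rotvec(o['orientation']);print(R0.inv().apply([c[0],c[1],.145]-o['tcp_pos'])/.5)
```

```text
[[0.5157 0.3285 0.16  ]
 [0.5287 0.3316 0.16  ]
 [0.5583 0.2254 0.16  ]
 [0.5441 0.222  0.16  ]] [0.5367 0.2768 0.16  ] [0.1102 0.0133 0.1103 0.0146]
-74.71773155618907
[-0.0308  0.045   0.2376]
```

Emit:
carry_out --offset '[[-0.03,0.045,0.06],[-0.031,0.045,0.13],[-0.031,0.045,0.19],[-0.031,0.045,0.238],[-0.031,0.045,0.238],[-0.031,0.045,0.238]]' --turn '[[0,0,-0.023],[0,0,-0.023],[0,0,-0.023],[0,0,-0.023],[0,0,-0.023],[0,0,-0.023]]'

```text
clock: 3.85
tcp_pos: [0.537, 0.2761, 0.145]
orientation: [-1.904, -2.499, -0.002]
contact_force: [-0.0, 0.7, 1.3]
grip_width: 0.0685
```

Emit:
carry_out --offset '[[0,0,0],[0,0,0],[0,0,0],[0,0,0],[0,0,0],[0,0,0],[0,0,0]]' --turn '[[0,0,0],[0,0,0],[0,0,0],[0,0,0],[0,0,0],[0,0,0],[0,0,0]]' --hand 1 --force 60

```text
clock: 4.55
tcp_pos: [0.5358, 0.2745, 0.145]
orientation: [-1.905, -2.495, 0.003]
contact_force: [-5.8, -1.3, 11.0]
grip_width: 0.013
```

Emit:
carry_out --offset '[[0,0,-0.04],[0,0,-0.08],[0,0,-0.14],[0,0,-0.2],[0,0,-0.26],[0,0,-0.32],[0,0,-0.32]]' --turn '[[0,0,0],[0,0,0],[0,0,0],[0,0,0],[0,0,0],[0,0,0],[0,0,0]]'

```text
clock: 5.25
tcp_pos: [0.5389, 0.2752, 0.3079]
orientation: [1.906, 2.495, 0.011]
contact_force: [0.6, -0.1, -4.0]
grip_width: 0.013
```

```bash
cat > fk.py <<'E'
from h import *
import itertools
from scipy.optimize import least_squares
o=r.get_obs();np.set_printoptions(precision=4,suppress=True)
print(o['joints'],o['tcp_pos'],o['orientation'],o['contact_force'],o['grip_width'])
Q=np.array([[-1.4201,.4778,.0224,1.5565,-.0115,1.1093,-.083],[-.9267,.3254,.3957,1.7774,-.1417,1.0669,-.2494],[-1.13077551,.24907645,.30456251,1.72041693,-.08029228,1.18350262,-.39883764],o['joints']])
T=np.array([[.1726,.652,.2443],[.5115,.2849,.263],[.41141315,.40227425,.32332033],o['tcp_pos']])
V=np.array([[-.4053,-3.1152,.0029],[-1.95,-2.463,0],[-1.72796856,-2.62341532,-.0012],o['orientation']])
E=lambda a,x:Ro.from_euler(a,x)
def fk(q,s,p):
    c1,c7,h,a,b,c,bx,by=p
    R=E('z',s[0]*q[0]+c1);x=np.array([bx,by,h])
    R=R*E('y',q[1])*E('z',s[1]*q[2]);x=x+R.apply([0,0,a])
    R=R*E('y',q[3])*E('z',s[2]*q[4]);x=x+R.apply([0,0,b])
    R=R*E('y',q[5])*E('z',s[3]*q[6]+c7);return R,x+R.apply([0,0,c])
if __name__=='__main__':
    def res(p,s):
        e=[]
        for q,t,v in zip(Q,T,V):
            R,x=fk(q,s,p);e+=list((R.inv()*Ro.from_rotvec(v)).as_rotvec()*.3)+list(x-t)
        return e+list(np.array(p[6:])*.01)
    L=[]
    for s in itertools.product([1,-1],repeat=4):
        for c1 in(0,1.57,3.14,-1.57):
            for c7 in(0,1.57,3.14,-1.57):
                z=least_squares(res,[c1,c7,.34,.4,.4,.25,0,0],args=(s,));L.append((z.cost,s,z.x))
    L.sort(key=lambda k:k[0])
    for k in L[:6]:print(k)
E
python3 fk.py
```

```text
[-0.8941  0.3182  0.411   1.6823 -0.1375  1.1623 -0.1816] [0.5389 0.2752 0.3079] [1.9059 2.4947 0.0107] [ 0.5515 -0.0624 -3.9991] 0.013022723956438217
(np.float64(9.426350759796475e-06), (-1, -1, -1, -1), array([-0.078 ,  1.4928, -0.019 ,  0.5474,  0.4829,  0.0052,  0.0079,
       -0.0116]))
(np.float64(9.426350759796553e-06), (-1, -1, -1, -1), array([-0.078 ,  1.4928, -0.019 ,  0.5474,  0.4829,  0.0052,  0.0079,
       -0.0116]))
(np.float64(9.426350759802667e-06), (-1, -1, -1, -1), array([-0.078 ,  1.4928, -0.019 ,  0.5474,  0.4829,  0.0052,  0.0079,
       -0.0116]))
(np.float64(9.426350759802962e-06), (-1, -1, -1, -1), array([-0.078 ,  1.4928, -0.019 ,  0.5474,  0.4829,  0.0052,  0.0079,
       -0.0116]))
(np.float64(9.426350759803228e-06), (-1, -1, -1, -1), array([-0.078 ,  1.4928, -0.019 ,  0.5474,  0.4829,  0.0052,  0.0079,
       -0.0116]))
(np.float64(9.426350759805427e-06), (-1, -1, -1, -1), array([-0.078 ,  1.4928, -0.019 ,  0.5474,  0.4829,  0.0052,  0.0079,
       -0.0116]))
```

```bash
cat > ik.py <<'E'
from fk import *
lo=np.array([-2.96,-.34,-1.41,.24,-1.37,.17,-2.96]);hi=np.array([2.96,2.1,1.46,2.44,4.51,1.92,2.96])
S=(-1,-1,-1,-1);p=[-.078,1.4928,.34,.5474,.4829,.359,.0079,-.0116]
def err(q,x,R):
    Rq,t=fk(q,S,p);return np.r_[x-t,(R*Rq.inv()).as_rotvec()*.5]
def step(q,x,R):
    for _ in range(8):
        e=err(q,x,R);J=np.array([(err(q+d,x,R)-e)/1e-5 for d in np.eye(7)*1e-5]).T
        q=np.clip(q-J.T@np.linalg.solve(J@J.T+1e-5*np.eye(6),e),lo,hi)
    return q
def pose(a,th):
    ty=np.array([np.cos(a),np.sin(a),0]);tz=np.array([0,0,-1.]);B=Ro.from_matrix(np.array([np.cross(ty,tz),ty,tz]).T)
    return B*Ro.from_rotvec([-th,0,0])
if __name__=='__main__':
  for h,c in((.34,.359),(.28,.30)):
   p[2],p[5]=h,c
   for al in(0,-30,-45,-60,-75,-90):
    q=o['joints'].copy();x=np.array(o['tcp_pos']);A=np.radians(15);al=np.radians(al)
    x1=np.array([.52,.0,.30])-.05*np.array([np.cos(al),np.sin(al),0]);x2=x1.copy();x2[2]=.09
    for k in range(20): f=(k+1)/20;q=step(q,x+(x1-x)*f,pose(A+(al-A)*f,0))
    out=[]
    for k in range(36):
        th=np.radians(2*(k+1));xx=x1+(x2-x1)*(k+1)/36;q=step(q,xx,pose(al,th))
        if k in(14,24,29,35):out.append((2*k+2,np.round(np.linalg.norm(err(q,xx,pose(al,th))),3)))
    print(round(np.degrees(al)),out,q)
E
python3 ik.py
```

```text
[-0.8941  0.3182  0.411   1.6823 -0.1375  1.1623 -0.1816] [0.5389 0.2752 0.3079] [1.9059 2.4947 0.0107] [ 0.5515 -0.0624 -3.9991] 0.013022723956438217
0 [(30, np.float64(0.045)), (50, np.float64(0.383)), (60, np.float64(0.47)), (72, np.float64(0.195))] [ 0.2438  1.2635 -0.2954  2.44    3.2819  1.92   -2.804 ]
-30 [(30, np.float64(0.0)), (50, np.float64(0.132)), (60, np.float64(0.13)), (72, np.float64(0.168))] [-0.2104  1.2353 -0.7502  2.44    2.0054  1.92   -2.96  ]
-45 [(30, np.float64(0.0)), (50, np.float64(0.0)), (60, np.float64(0.001)), (72, np.float64(0.001))] [-1.7639  1.262   0.9011  2.3592  0.9842  0.386  -2.96  ]
-60 [(30, np.float64(0.0)), (50, np.float64(0.0)), (60, np.float64(0.0)), (72, np.float64(0.0))] [-1.5817  1.1508  0.8098  2.1525  0.6558  0.7028 -2.6401]
-75 [(30, np.float64(0.0)), (50, np.float64(0.0)), (60, np.float64(0.0)), (72, np.float64(0.0))] [-1.463   1.1797  0.8299  1.9443  0.3912  0.9409 -2.4243]
-90 [(30, np.float64(0.0)), (50, np.float64(0.0)), (60, np.float64(0.0)), (72, np.float64(0.0))] [-1.321   1.2229  0.842   1.7396  0.2353  1.1873 -2.335 ]
0 [(3
[... 234 characters left out ...]
2, np.float64(0.061))] [-0.0112  1.0888 -0.814   2.44    2.1184  1.92   -2.96  ]
-45 [(30, np.float64(0.0)), (50, np.float64(0.0)), (60, np.float64(0.0)), (72, np.float64(0.0))] [-1.7242  1.3126  1.0919  2.389   1.114   0.2064 -2.96  ]
-60 [(30, np.float64(0.0)), (50, np.float64(0.0)), (60, np.float64(0.0)), (72, np.float64(0.0))] [-1.5412  1.1194  0.9229  2.2056  0.7409  0.6052 -2.6041]
-75 [(30, np.float64(0.0)), (50, np.float64(0.0)), (60, np.float64(0.0)), (72, np.float64(0.0))] [-1.4289  1.1258  0.9047  2.0207  0.4635  0.858  -2.393 ]
-90 [(30, np.float64(0.0)), (50, np.float64(0.0)), (60, np.float64(0.0)), (72, np.float64(0.0))] [-1.3022  1.1566  0.8971  1.8403  0.2972  1.106  -2.3056]
```

```bash
python3 tgt.py .49 .04 .31 -60
```

```text
(array([-0.4281, -0.218 , -0.0066]), array([ 0.0027, -0.0043,  0.8755]))
```

Emit:
carry_out --offset '[[-0.05,-0.02,0],[-0.13,-0.06,0],[-0.21,-0.1,0],[-0.29,-0.14,0],[-0.36,-0.18,0],[-0.43,-0.22,0],[-0.43,-0.22,0],[-0.43,-0.22,0]]' --turn '[[0,0,0.05],[0,0,0.15],[0,0,0.25],[0,0,0.35],[0,0,0.45],[0,0,0.55],[0,0,0.65],[0,0,0.75]]'

```text
clock: 6.05
tcp_pos: [0.4861, 0.0365, 0.3026]
orientation: [-2.949, -1.081, 0.003]
contact_force: [-0.9, 0.8, -4.2]
grip_width: 0.0133
```

```bash
python3 tgt.py .49 .04 .31 -60;python3 -c "
from h import *
print(r.get_obs()['joints'])"
```

```text
(array([ 0.0104, -0.0004, -0.0149]), array([-0.0009,  0.0011,  0.1195]))
[-0.81522923  0.10895212  0.67509906  1.95254957 -0.07654479  1.10709956
 -0.97658645]
```

Emit:
carry_out --offset '[[0,0,0],[0,0,0]]' --turn '[[0,0,0.09],[0,0,0.12]]'

```text
clock: 6.25
tcp_pos: [0.4864, 0.038, 0.3024]
orientation: [3.033, 0.819, -0.004]
contact_force: [-0.4, 0.1, -4.4]
grip_width: 0.013
```

Emit:
carry_out --offset '[[0,0,0],[0,0,0],[0,0,0],[0,0,0],[0,0,0],[0,0,0],[0,0,0],[0,0,0]]' --turn '[[-0.08,0,0],[-0.16,0,0],[-0.25,0,0],[-0.34,0,0],[-0.43,0,0],[-0.52,0,0],[-0.6,0,0],[-0.6,0,0]]'

```text
clock: 7.05
tcp_pos: [0.4857, 0.0402, 0.3009]
orientation: [2.174, 0.603, 0.283]
contact_force: [0.1, 0.2, -5.0]
grip_width: 0.0133
```

```bash
python3 -c "
from h import *
o=r.get_obs();print(o['joints'],Ro.from_rotvec(o['orientation']).as_matrix())"
```

```text
[-1.20853564  0.17885677  0.5158325   2.18561811  0.88726064  1.17582064
 -2.24264061] [[ 0.85867257  0.32260512  0.3982554 ]
 [ 0.51248198 -0.53042434 -0.67528679]
 [-0.00660662  0.78394895 -0.62079013]]
```

```bash
cat > tg2.py <<'E'
import sys
from ik import *
x,y,z,a,th=map(float,sys.argv[1:6])
o=r.get_obs();print(o['joints'],o['tcp_pos'],o['contact_force']);print(rel([x,y,z],pose(np.radians(a),np.radians(th)),o))
E
python3 tg2.py .49 .04 .10 -60 70|tail -1;python3 tg2.py .49 .04 .20 -60 70 |tail -1
```

```text
(array([ 0.0099, -0.3121,  0.2531]), array([-0.2138, -0.0063,  0.0086]))
(array([ 0.0086, -0.1553,  0.1289]), array([-0.2138, -0.0063,  0.0086]))
```

Emit:
carry_out --offset '[[0,-0.05,0.04],[0,-0.1,0.08],[0.01,-0.155,0.13],[0.01,-0.21,0.17],[0.01,-0.26,0.21],[0.01,-0.312,0.253],[0.01,-0.312,0.253]]' --turn '[[-0.04,0,0],[-0.08,0,0],[-0.12,0,0.005],[-0.16,0,0.005],[-0.2,0,0.008],[-0.214,-0.006,0.008],[-0.214,-0.006,0.008]]'

```text
clock: 7.75
tcp_pos: [0.4925, 0.0394, 0.0982]
orientation: [1.873, 0.499, 0.346]
contact_force: [-0.8, -0.0, -3.1]
grip_width: 0.0132
```

```bash
python3 tg2.py .49 .04 .057 -60 70; python3 -c "
from h import *
grab('side','s2.png')"
```

```text
[-1.2153  0.8644  0.4567  2.2389  1.0432  0.9509 -2.8769] [0.4925 0.0394 0.0982] [1.8725 0.4994 0.3459] [-0.8106 -0.0246 -3.1112] 0.013212582746850133
[-1.2153  0.8644  0.4567  2.2389  1.0432  0.9509 -2.8769] [0.4925 0.0394 0.0982] [-0.8106 -0.0246 -3.1112]
(array([-0.0035, -0.0786,  0.0252]), array([-0.0018,  0.0028,  0.0004]))
```

View pics/s2.png

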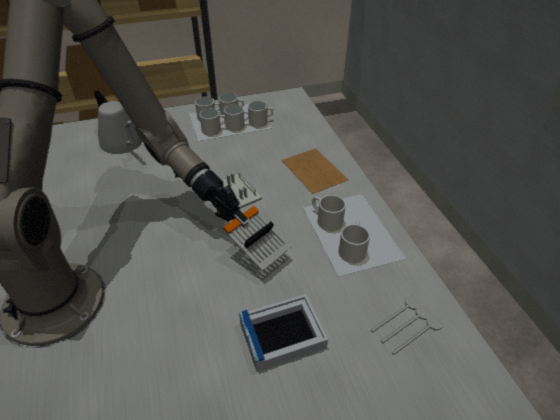

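The side view shows the strainer held by its rail at (240,218), tilted handle-up, with its hook edge at (270,265) over clear table. Joint 7 is near its limit, so I yaw away from that a little while lowering.

```bash
python3 tg2.py .48 .045 .075 -70 70|tail -1;python3 tg2.py .48 .045 .056 -70 70|tail -1
```

```text
(array([-0.0166, -0.0581, -0.0041]), array([-0.0009, -0.1064,  0.0377]))
(array([-0.0167, -0.0938,  0.009 ]), array([-0.0009, -0.1064,  0.0377]))
```

Emit:
carry_out --offset '[[-0.01,-0.02,0],[-0.017,-0.058,-0.004],[-0.017,-0.075,0.002],[-0.017,-0.094,0.009],[-0.017,-0.094,0.009]]' --turn '[[0,-0.05,0.02],[0,-0.106,0.038],[0,-0.106,0.038],[0,-0.106,0.038],[0,-0.106,0.038]]'

```text
clock: 8.3
tcp_pos: [0.4798, 0.0448, 0.0577]
orientation: [1.901, 0.333, 0.24]
contact_force: [0.1, -0.2, -3.5]
grip_width: 0.0132
```

```bash
python3 tg2.py .48 .045 .053 -70 72|tail -2
```

```text
[-1.1613  0.9555  0.4095  2.1257  0.8526  1.012  -2.837 ] [0.4798 0.0448 0.0577] [ 0.0821 -0.2257 -3.4971]
(array([ 0.0004, -0.0088,  0.003 ]), array([-0.0252, -0.0021, -0.0028]))
```

Emit:
carry_out --offset '[[0,-0.009,0.003],[0,-0.009,0.003]]' --turn '[[-0.025,0,0],[-0.025,0,0]]'

```text
clock: 8.5
tcp_pos: [0.4796, 0.0454, 0.0526]
orientation: [1.862, 0.328, 0.244]
contact_force: [0.8, 0.0, -4.6]
grip_width: 0.0131
```

Emit:
carry_out --offset '[[0,0,0],[0,0,0],[0,0,0],[0,0,0],[0,0,0]]' --turn '[[0,0,0],[0,0,0],[0,0,0],[0,0,0],[0,0,0]]' --hand 0.6

```text
clock: 9.0
tcp_pos: [0.4799, 0.0452, 0.0529]
orientation: [1.863, 0.325, 0.244]
contact_force: [0.3, 0.5, -2.3]
grip_width: 0.0341
```

Emit:
carry_out --offset '[[0,0,-0.02],[0,0,-0.05],[0,0,-0.09],[0,0,-0.14],[0,0,-0.2],[0,0,-0.25],[0,0,-0.25]]' --turn '[[0,0,0],[0,0,0],[0,0,0],[0,0,0],[0,0,0],[0,0,0],[0,0,0]]'

```text
clock: 9.7
tcp_pos: [0.4384, 0.1625, 0.0912]
orientation: [1.867, 0.331, 0.249]
contact_force: [-0.4, 0.1, 0.0]
grip_width: 0.0342
```

```bash
python3 tg2.py .45 .05 .20 -70 30|tail -2; python3 -c "
from h import *
np.set_printoptions(precision=4,suppress=True)
for c in('side','top'):
  f=grab(c,c+'3.png')
  for q in('handle','strainer','rail'):
    print(c,q,[(round(d['score'],2),w(f,d['xyz'])) for d in look_for(q,c)[:2]])
"
```

```text
[-1.299   0.9067  0.3402  2.0012  0.6862  1.2581 -2.7577] [0.4384 0.1625 0.0912] [-0.3548  0.0578  0.0083]
(array([-0.055 ,  0.2755,  0.1399]), array([ 0.4861, -0.0062, -0.0009]))
side handle [(0.68, array([ 0.4974, -0.0135,  0.0036]))]
side strainer [(0.71, array([ 0.4991, -0.0112,  0.0088]))]
side rail [(0.58, array([ 0.496 , -0.0145,  0.0079]))]
top handle [(0.75, array([ 0.4965, -0.0073,  0.0066])), (0.61, array([0.761 , 0.0543, 0.0274]))]
top strainer [(0.91, array([ 0.4987, -0.0053,  0.0063]))]
top rail [(0.66, array([ 0.777 , -0.073 ,  0.0317])), (0.64, array([ 0.4956, -0.0034,  0.0079]))]
```

View pics/top3.png

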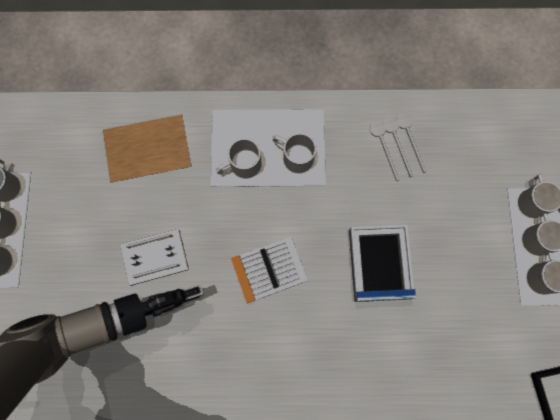

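The top view shows the strainer flat on the table, handle up, centred near (268,270), with its rail at left (242,278). The mugs and tray have not moved. Now I untilt and turn round for the fresh grasp.

```bash
python3 tg2.py .46 .03 .26 -70 0|tail -1
```

```text
(array([-0.045 ,  0.3986,  0.1354]), array([ 0.8391, -0.0024, -0.0023]))
```

Emit:
carry_out --offset '[[-0.01,0.09,0],[-0.02,0.18,0.02],[-0.03,0.27,0.05],[-0.04,0.34,0.08],[-0.045,0.4,0.11],[-0.045,0.4,0.135],[-0.045,0.4,0.135],[-0.045,0.4,0.135]]' --turn '[[0.09,0,0],[0.19,0,0],[0.29,0,0],[0.39,0,0],[0.49,0,0],[0.59,0,0],[0.69,0,0],[0.78,0,0]]'

```text
clock: 10.9
tcp_pos: [0.4602, 0.0299, 0.2616]
orientation: [2.986, 0.525, 0.043]
contact_force: [-1.1, -0.2, -1.0]
grip_width: 0.034
```

```bash
python3 tg2.py .46 .03 .26 -70 0|tail -2
```

```text
[-0.7609  0.0746  0.5169  2.0788  0.0903  0.9793 -1.5182] [0.4602 0.0299 0.2616] [-1.1359 -0.2305 -1.0183]
(array([-0.0003, -0.0006,  0.0031]), array([ 0.0755, -0.0059, -0.0008]))
```

Emit:
carry_out --offset '[[0,0,0.003],[0,0,0.003]]' --turn '[[0.075,-0.005,0],[0.075,-0.005,0]]'

```text
clock: 11.1
tcp_pos: [0.4606, 0.0267, 0.2593]
orientation: [3.09, 0.532, -0.001]
contact_force: [-0.1, 0.2, -0.2]
grip_width: 0.0339
```

Emit:
carry_out --offset '[[0,0,0],[0,0,0],[0,0,0],[0,0,0],[0,0,0],[0,0,0],[0,0,0],[0,0,0]]' --turn '[[0,0,-0.1],[0,0,-0.2],[0,0,-0.3],[0,0,-0.4],[0,0,-0.5],[0,0,-0.6],[0,0,-0.7],[0,0,-0.8]]'

```text
clock: 11.9
tcp_pos: [0.4593, 0.031, 0.2582]
orientation: [2.232, 2.2, -0.014]
contact_force: [-0.1, 0.4, 0.5]
grip_width: 0.0342
```

Emit:
carry_out --offset '[[0,0,0],[0,0,0],[0,0,0],[0,0,0],[0,0,0],[0,0,0],[0,0,0],[0,0,0]]' --turn '[[0,0,-0.1],[0,0,-0.2],[0,0,-0.3],[0,0,-0.4],[0,0,-0.5],[0,0,-0.6],[0,0,-0.7],[0,0,-0.8]]'

```text
clock: 12.7
tcp_pos: [0.4593, 0.031, 0.2582]
orientation: [0.601, 3.082, -0.018]
contact_force: [0.2, 0.3, -0.0]
grip_width: 0.0343
```

```bash
python3 tg2.py .46 .03 .26 109 0|tail -2
```

```text
[-0.5352  0.0996  0.3517  2.0503 -0.0278  1.001   1.0156] [0.4593 0.031  0.2582] [ 0.2068  0.3355 -0.0312]
(array([-0.0021, -0.0014, -0.0035]), array([-0.0077, -0.0005, -0.4779]))
```

```bash
python3 tg2.py .53 .00 .25 109 0|tail -1
```

```text
(array([-0.1543, -0.0042,  0.017 ]), array([-0.0077, -0.0005, -0.4779]))
```

Emit:
carry_out --offset '[[-0.03,0,0],[-0.08,0,0],[-0.13,0,0.01],[-0.154,0,0.017],[-0.154,0,0.017],[-0.154,0,0.017]]' --turn '[[-0.008,0,-0.1],[-0.008,0,-0.2],[-0.008,0,-0.3],[-0.008,0,-0.4],[-0.008,0,-0.478],[-0.008,0,-0.478]]'

```text
clock: 13.3
tcp_pos: [0.5307, 0.0015, 0.2497]
orientation: [0.51, -3.099, -0.002]
contact_force: [0.2, 0.8, -0.4]
grip_width: 0.0346
```

```bash
python3 tg2.py .53 .00 .25 109 0|tail -2;python3 -c "
from fit import *
np.set_printoptions(precision=4,suppress=True)
f=grab('wrist','w4.png')
for q in('rail','handle'):
  d=outline_of(q,'wrist')
  if d:
    m=d[0]['region'];print(q,d[0]['score'],cv2.minAreaRect(np.argwhere(m)[:,::-1].astype(np.float32)))
"
```

```text
[-0.3797  0.238   0.3081  1.9107 -0.0862  1.0069  1.8633] [0.5307 0.0015 0.2497] [ 0.2226  0.8262 -0.3657]
(array([ 0.0022, -0.0023, -0.0007]), array([ 0.0011, -0.0008, -0.0037]))
rail 0.22 ((287.5, 143.0), (106.0, 147.0), 90.0)
handle 0.91 ((287.9295349121094, 143.60543823242188), (105.98567199707031, 147.1361846923828), 89.454345703125)
```

View pics/w4.png

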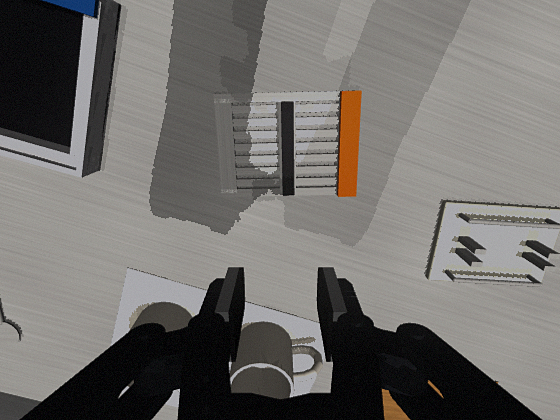

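The wrist view shows the orange rail at columns 339–359, rows 90–196, and the handle rib at columns 281–295, rows 101–195, lying nearly parallel to the pads.

```bash
cat > ang.py <<'E'
from fit import *
np.set_printoptions(precision=4,suppress=True)
f=grab('wrist')
m=masks(f,'orange');m=near(m,348,143,75)>0
B=cv2.boxPoints(cv2.minAreaRect(np.argwhere(m)[:,::-1].astype(np.float32)));P=np.array([onz(f,*b,.014) for b in B])
print(B,P,P.mean(0),np.linalg.norm(P-np.roll(P,1,0),axis=1))
d=P[1]-P[0]; d2=P[2]-P[1]; d=d if np.linalg.norm(d)>np.linalg.norm(d2) else d2; print('rail long dir',np.degrees(np.arctan2(d[1],d[0])))
g=f['pixels'].max(2)
dark=(g<45);yy,xx=np.mgrid[:420,:560];dark&=(xx>272)&(xx<304)&(yy>98)&(yy<198)
B=cv2.boxPoints(cv2.minAreaRect(np.argwhere(dark)[:,::-1].astype(np.float32)));P=np.array([onz(f,*b,.036) for b in B]);print('handle',dark.sum(),B,P,P.mean(0),np.linalg.norm(P-np.roll(P,1,0),axis=1))
E
python3 ang.py
```

```text
[[335.9706 194.9688]
 [339.1706  89.3688]
 [360.3633  90.011 ]
 [357.1633 195.611 ]] [[0.5294 0.0673 0.014 ]
 [0.426  0.03   0.014 ]
 [0.4199 0.0504 0.014 ]
 [0.5227 0.0899 0.014 ]] [0.4745 0.0594 0.014 ] [0.0235 0.1099 0.0213 0.1101]
rail long dir -160.15312785271064
handle 1091 [[263.5038 104.1952]
 [293.1302 100.3309]
 [305.0744 191.9033]
 [275.448  195.7677]] [[ 0.4628 -0.0369  0.036 ]
 [ 0.4505 -0.0112  0.036 ]
 [ 0.5317  0.0302  0.036 ]
 [ 0.5454  0.0023  0.036 ]] [ 0.4976 -0.0039  0.036 ] [0.0914 0.0284 0.0911 0.031 ]
```

```bash
python3 - <<'E'
from h import *
f=grab('wrist')
P=np.array([onz(f,*b,.036) for b in [(281.5,101),(295,101),(295,195),(283,195)]]);print(P,P.mean(0))
E
python3 tg2.py .4973 -.0025 .027 110.3 0|tail -1;python3 tg2.py .4973 -.0025 .09 110.3 0|tail -1
```

```text
[[ 0.45483308 -0.02153285  0.036     ]
 [ 0.45075097 -0.00934912  0.036     ]
 [ 0.5384231   0.02138793  0.036     ]
 [ 0.54237927  0.00955091  0.036     ]] [4.96596603e-01 1.42186978e-05 3.60000000e-02]
(array([0.0671, 0.0125, 0.4473]), array([ 0.0019,  0.001 , -0.0205]))
(array([0.0669, 0.0129, 0.3213]), array([ 0.0019,  0.001 , -0.0205]))
```

Emit:
carry_out --offset '[[0.04,0.01,0.06],[0.067,0.015,0.15],[0.067,0.015,0.24],[0.067,0.015,0.32],[0.067,0.015,0.38],[0.067,0.015,0.42],[0.067,0.015,0.451],[0.067,0.015,0.451]]' --turn '[[0,0,-0.02],[0,0,-0.02],[0,0,-0.02],[0,0,-0.02],[0,0,-0.02],[0,0,-0.02],[0,0,-0.02],[0,0,-0.02]]'

```text
clock: 14.35
tcp_pos: [0.4959, -0.0015, 0.0236]
orientation: [0.553, -3.09, -0.005]
contact_force: [-0.4, -0.2, 0.4]
grip_width: 0.0343
```

Emit:
carry_out --offset '[[0,0,0],[0,0,0],[0,0,0],[0,0,0],[0,0,0]]' --turn '[[0,0,0],[0,0,0],[0,0,0],[0,0,0],[0,0,0]]' --hand 1 --force 80

```text
clock: 14.85
tcp_pos: [0.498, -0.0016, 0.0262]
orientation: [-0.553, 3.089, 0.006]
contact_force: [-1.7, -0.2, 8.0]
grip_width: 0.0103
```

Emit:
carry_out --offset '[[0,0,-0.06],[0,0,-0.14],[0,0,-0.22],[0,0,-0.3],[0,0,-0.36],[0,0,-0.36],[0,0,-0.36],[0,0,-0.36]]' --turn '[[0,0,0],[0,0,0.1],[0,0,0.2],[0,0,0.3],[0,0,0.4],[0,0,0.5],[0,0,0.6],[0,0,0.7]]'

```text
clock: 15.65
tcp_pos: [0.4966, -0.0022, 0.2053]
orientation: [-1.079, -2.949, -0.007]
contact_force: [0.3, 0.8, -3.7]
grip_width: 0.0103
```

```bash
python3 tg2.py .50 -.12 .22 2.3 0|tail -2
```

```text
[-0.6026  0.2524  0.5711  2.0459 -0.1802  0.8892  0.9374] [ 0.4966 -0.0022  0.2053] [ 0.3234  0.7544 -3.6864]
(array([-0.1571, -0.1755, -0.0303]), array([ 0.0017, -0.0025,  0.5528]))
```

Emit:
carry_out --offset '[[-0.04,-0.04,-0.03],[-0.1,-0.1,-0.03],[-0.157,-0.175,-0.03],[-0.157,-0.175,-0.03],[-0.157,-0.175,-0.03],[-0.157,-0.175,-0.03],[-0.157,-0.175,-0.03]]' --turn '[[0,0,0.1],[0,0,0.2],[0,0,0.3],[0,0,0.4],[0,0,0.5],[0,0,0.552],[0,0,0.552]]'

```text
clock: 16.35
tcp_pos: [0.5008, -0.1197, 0.2194]
orientation: [-2.167, -2.271, -0.004]
contact_force: [-0.5, -0.2, -3.7]
grip_width: 0.0104
```

```bash
python3 - <<'E'
from fit import *
R=Ro.from_euler('z',.04).as_matrix();t=np.array([.509,-.259,0])
out=[]
for c in('top','side'):
    f=grab(c);u0,v0=(335,220) if c=='top' else (230,285);K=7 if c=='top' else 6;
    im=cv2.imread(f'pics/{c}0.png')[v0:v0+85,u0:u0+(57 if 0 else 100)]
    K=4;im=cv2.resize(im,None,fx=K,fy=K,interpolation=cv2.INTER_CUBIC)
    def poly(P,col):
        q=np.array([(proj(f,R@(np.array(p)/1000)+t)-[u0,v0]+.5)*K for p in P]);cv2.polylines(im,[np.round(q*16).astype(np.int32)],True,col,1,cv2.LINE_AA,4)
    poly([(-64,-59,38),(78,-59,38),(78,59,38),(-64,59,38)],(0,255,0))
    poly([(-78,-65,38),(84,-65,38),(84,65,38),(-78,65,38)],(0,0,255))
    poly([(-78,-65,48),(-64,-65,48),(-64,65,48),(-78,65,48)],(0,255,255))
    poly([(-84,-65,0),(84,-65,0),(84,65,0),(-84,65,0)],(255,0,255))
    out.append(im)
cv2.imwrite('pics/ov.png',np.hstack(out))
E
python3 tg2.py .50 -.12 .22 2.3 0|tail -2
```

```text
[-0.5354  0.3057  0.795   1.9995 -0.2735  0.9434  0.4493] [ 0.5011 -0.1196  0.2196] [-0.06    0.2591 -4.0328]
(array([-0.0007, -0.0022, -0.0009]), array([ 0.0002, -0.0026,  0.0065]))
```

View pics/ov.png

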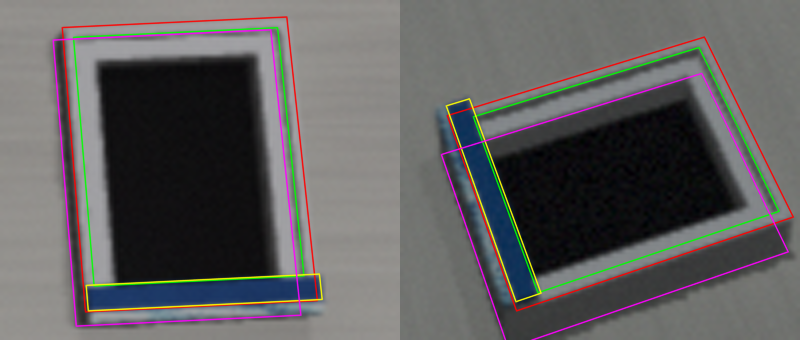

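The overlay matches the images to about 1 px: the blue lip's box lies on it in both views. I keep the tray at (0.509, -0.259) with yaw 0.04.

```bash
cat > tgh.py <<'E'
import sys
from h import *
np.set_printoptions(precision=4,suppress=True)
TR=Ro.from_euler('z',.04);TT=np.array([.509,-.259,0])
def strain(o):  # strainer pose from tool (held)
    R0=Ro.from_rotvec(o['orientation']).as_matrix();Rs=np.array([R0[:,1],R0[:,0],-R0[:,2]]).T
    return Rs,o['tcp_pos']-Rs@[0,-.0007,.0262]
if __name__=='__main__':
    o=r.get_obs();print('F',o['contact_force'],'q',o['joints'],'w',o['grip_width'],o['clock'])
    Rs,c=strain(o);hk=TR.inv().apply(c-Rs[:,0]*.075-TT);print('hook',hk,'rail',TR.inv().apply(c+Rs@[.065,0,.007]-TT),'tilt',np.degrees(np.arcsin(Rs[2,0])))
    for a in sys.argv[1:]:
        x,y,z,b=map(float,a.split(','));Rt=(TR*Ro.from_euler('y',-np.radians(b))).as_matrix()
        cc=TR.apply([x/1e3,y/1e3,z/1e3])+TT+Rt[:,0]*.075
        tcp=cc+Rt@[0,-.0007,.0262]
        print(a,*rel(tcp,Ro.from_matrix(np.array([Rt[:,1],Rt[:,0],-Rt[:,2]]).T),o))
E
python3 tgh.py -45,0,120,10 -45,0,75,10
```

```text
F [-0.06    0.2591 -4.0328] q [-0.5354  0.3057  0.795   1.9995 -0.2735  0.9434  0.4493] w 0.010156095231063355 16.45
hook [-0.0774  0.1397  0.1934] rail [0.0626 0.141  0.2004] tilt 0.020921084792995398
-45,0,120,10 [-0.2816  0.0505  0.1204] [-0.1161 -0.0032  0.0064]
-45,0,75,10 [-0.282   0.0505  0.2104] [-0.1161 -0.0032  0.0064]
```

Emit:
carry_out --offset '[[-0.06,0.01,0],[-0.14,0.03,0.03],[-0.22,0.05,0.06],[-0.282,0.05,0.1],[-0.282,0.05,0.16],[-0.282,0.05,0.18],[-0.282,0.05,0.18],[-0.282,0.05,0.18]]' --turn '[[0,0,0],[-0.05,0,0],[-0.116,-0.003,0.006],[-0.116,-0.003,0.006],[-0.116,-0.003,0.006],[-0.116,-0.003,0.006],[-0.116,-0.003,0.006],[-0.116,-0.003,0.006]]'

```text
clock: 17.25
tcp_pos: [0.5339, -0.2584, 0.13]
orientation: [2.088, 2.174, 0.191]
contact_force: [0.1, 0.1, -4.0]
grip_width: 0.0104
```

```bash
python3 tgh.py -48,0,34,10 -48,0,60,10
cat > relm.py <<'E'
from tgh import *
from fit import *
# orange rail seen from the top: compare with its predicted projection
Rs,c=strain(r.get_obs())
out=[]
for n in('top','side'):
    f=grab(n,n+'5.png');u=proj(f,c+Rs@[.065,0,.01])
    m=near(masks(f,'orange'),*u,45);k=render(f,[RAIL@Rs.T+c])
    mm=lambda a:np.array([(a*np.mgrid[:420,:560][1]).sum(),(a*np.mgrid[:420,:560][0]).sum()])/a.sum()
    A=lambda a:cv2.minAreaRect(np.argwhere(a>.5)[:,::-1].astype(np.float32))
    print(n,m.sum(),k.sum(),'seen-pred px',mm(m)-mm(k),A(m),A(k))
    u0,v0=(325,215) if n=='top' else (225,270)
    im=cv2.resize(cv2.imread(f'pics/{n}5.png')[v0:v0+100,u0:u0+100],None,fx=4,fy=4,interpolation=cv2.INTER_CUBIC)
    for P,RR,tt,col in((RAIL,Rs,c,(255,255,0)),(boxpts((-78,-64),(-65,65),(42,48)),TR.as_matrix(),TT,(0,255,255))):
        q=(hull(f,P@RR.T+tt)/16.-[u0,v0]+.5)*4;cv2.polylines(im,[np.round(q*16).astype(np.int32)],True,col,1,cv2.LINE_AA,4)
    out.append(im)
cv2.imwrite('pics/rel.png',np.hstack(out))
E
python3 relm.py
```

```text
F [ 0.0718  0.0887 -3.9787] q [-0.0997  0.4829  0.6248  2.0039 -0.6031  0.6636  0.9551] w 0.01036437514972532 17.25
hook [-0.0443  0.0003  0.0911] rail [0.0923 0.0003 0.1225] tilt 10.056128486972765
-48,0,34,10 [-0.0006 -0.0271  0.1113] [ 0.0007 -0.      0.0002]
-48,0,60,10 [-0.0006 -0.018   0.0601] [ 0.0007 -0.      0.0002]
top 422.0 579.7333333333333 seen-pred px [-1.3669 -0.2659] ((385.652587890625, 213.35671997070312), (9.581016540527344, 51.129024505615234), 87.39744567871094) ((385.5793762207031, 213.24639892578125), (10.807023048400879, 53.26318359375), 87.39744567871094)
side 369.0 510.5450980392157 seen-pred px [2.282  2.7752] ((323.8598327636719, 294.6747741699219), (40.235294342041016, 9.823529243469238), 61.927513122558594) ((321.8738708496094, 292.3371276855469), (47.2067985534668, 11.107481956481934), 61.69924545288086)
```

View pics/rel.png

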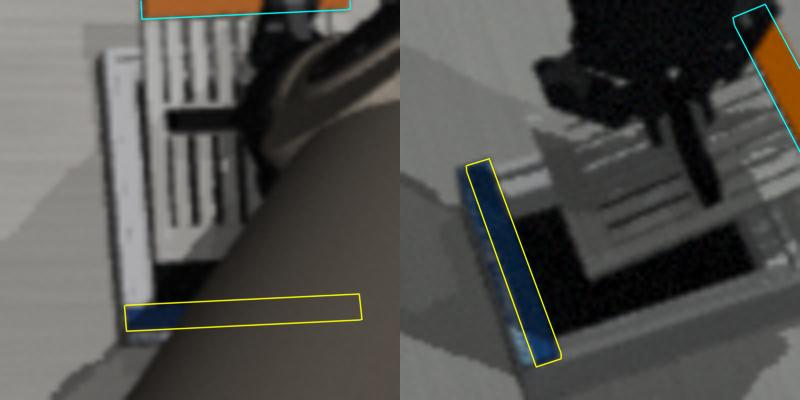

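The rail's projection matches to 0.1 px in the top view and the angles agree; in the side view the gripper hides part of it. The lip is clear ahead of the hook edge, so I lower it to gap height.

Emit:
carry_out --offset '[[0,-0.009,0.03],[0,-0.018,0.06],[0,-0.024,0.09],[0,-0.027,0.113],[0,-0.027,0.113],[0,-0.027,0.113]]' --turn '[[0,0,0],[0,0,0],[0,0,0],[0,0,0],[0,0,0],[0,0,0]]'

```text
clock: 17.95
tcp_pos: [0.5296, -0.2596, 0.0709]
orientation: [2.091, 2.172, 0.19]
contact_force: [0.4, 0.4, -4.2]
grip_width: 0.0104
```

```bash
python3 tgh.py -74,0,32,10 -48,0,32,10
```

```text
F [ 0.3675  0.3635 -4.203 ] q [-0.0176  0.5632  0.5267  2.0371 -0.7051  0.5541  1.0531] w 0.010355286691776877 17.95
hook [-0.0488 -0.0006  0.0321] rail [ 0.0879 -0.0009  0.0632] tilt 9.97932983868783
-74,0,32,10 [ 0.0013 -0.0497 -0.0087] [-0.0002  0.0002 -0.0016]
-48,0,32,10 [0.0015 0.0015 0.0003] [-0.0002  0.0002 -0.0016]
```

Emit:
carry_out --offset '[[0.001,-0.012,-0.002],[0.001,-0.024,-0.004],[0.001,-0.034,-0.006],[0.001,-0.043,-0.0075],[0.001,-0.05,-0.0087],[0.001,-0.05,-0.0087]]' --turn '[[0,0,0],[0,0,0],[0,0,0],[0,0,0],[0,0,0],[0,0,0]]'

```text
clock: 18.55
tcp_pos: [0.5037, -0.2599, 0.0713]
orientation: [2.091, 2.171, 0.19]
contact_force: [0.5, -0.6, -3.9]
grip_width: 0.0107
```

```bash
python3 tgh.py -74.5,0,31,10 -74.5,0,30.5,7 -74.5,0,30.5,4 -74.5,0,30.5,1.5 -74.5,0,30.5,0
```

```text
F [ 0.4641 -0.6121 -3.9467] q [-0.0004  0.532   0.5207  2.0889 -0.7087  0.5295  1.0858] w 0.010699137862740219 18.55
hook [-0.0746  0.0002  0.0325] rail [ 0.062  -0.0002  0.0637] tilt 10.009993607333964
-74.5,0,31,10 [ 0.     -0.0002  0.003 ] [ 0.0001  0.0002 -0.0017]
-74.5,0,30.5,7 [0.     0.0021 0.0119] [ 0.035   0.0002 -0.0017]
-74.5,0,30.5,4 [0.     0.0042 0.0199] [ 0.0699  0.0001 -0.0017]
-74.5,0,30.5,1.5 [0.     0.0057 0.0267] [ 0.099   0.0001 -0.0017]
-74.5,0,30.5,0 [0.     0.0064 0.0308] [ 0.1165  0.0001 -0.0017]
```

Emit:
carry_out --offset '[[0,0,0.003],[0,0.001,0.006],[0,0.002,0.012],[0,0.003,0.016],[0,0.004,0.02],[0,0.005,0.0235],[0,0.0057,0.0267],[0,0.0057,0.0267]]' --turn '[[0,0,-0.001],[0.017,0,-0.001],[0.035,0,-0.001],[0.052,0,-0.001],[0.07,0,-0.001],[0.085,0,-0.001],[0.099,0,-0.001],[0.099,0,-0.001]]'

```text
clock: 19.35
tcp_pos: [0.51, -0.2593, 0.0581]
orientation: [2.163, 2.254, 0.028]
contact_force: [0.2, 0.1, -3.4]
grip_width: 0.0105
```

```bash
python3 tgh.py -74.5,0,30,0;python3 relm.py|cut -c1-200
```

```text
F [ 0.239   0.0608 -3.3737] q [-0.0957  0.6335  0.6179  1.9909 -0.5976  0.678   0.9444] w 0.01053698510045409 19.35
hook [-0.0734  0.0003  0.0301] rail [0.0664 0.0005 0.0405] tilt 1.4236990445117745
-74.5,0,30,0 [-0.0008 -0.001   0.0038] [0.0166 0.0003 0.0006]
top 242.0 526.4823529411765 seen-pred px [-10.1621   0.5164] ((369.0, 232.5), (9.0, 28.0), 90.0) ((379.0498962402344, 231.99749755859375), (10.486900329589844, 50.037498474121094), 87.1375961303711)
side 308.0 482.78431372549016 seen-pred px [2.4186 4.5347] ((311.4000244140625, 320.800048828125), (35.77708435058594, 8.944271087646484), 63.43495178222656) ((309.478515625, 316.51019287109375), (45.
```

Emit:
carry_out --offset '[[0,-0.001,0.002],[0,-0.001,0.004],[0,-0.001,0.005],[0,-0.001,0.005]]' --turn '[[0.008,0,0],[0.0166,0,0],[0.0166,0,0],[0.0166,0,0]]'

```text
clock: 19.85
tcp_pos: [0.5093, -0.2596, 0.0563]
orientation: [2.176, 2.264, 0.002]
contact_force: [-0.4, 1.6, 0.3]
grip_width: 0.0102
```

```bash
python3 tgh.py -74.5,0,30,0 -75,0,29.5,0
```

```text
F [-0.4382  1.5903  0.2969] q [-0.1043  0.6476  0.6283  1.9779 -0.5842  0.7001  0.9279] w 0.010219028369126637 19.85
hook [-0.0746  0.0001  0.03  ] rail [0.0653 0.0001 0.0373] tilt 0.11521666635051508
-74.5,0,30,0 [-0.0002  0.0004  0.0002] [ 0.0013  0.0001 -0.0003]
-75,0,29.5,0 [-0.0002 -0.0006  0.0012] [ 0.0013  0.0001 -0.0003]
```

The ledge now carries the weight (wrist z force about 0). Releasing and retreating straight up.

Emit:
carry_out --offset '[[0,0,0],[0,0,0],[0,0,0],[0,0,0]]' --turn '[[0,0,0],[0,0,0],[0,0,0],[0,0,0]]' --hand 0.6

```text
clock: 20.25
tcp_pos: [0.5092, -0.2598, 0.0562]
orientation: [2.176, 2.264, 0.002]
contact_force: [-0.3, 0.3, 0.1]
grip_width: 0.034
```

Emit:
carry_out --offset '[[0,0,-0.03],[0,0,-0.08],[0,0,-0.14],[0.06,0,-0.22],[0.14,0,-0.3],[0.24,0,-0.38],[0.32,0,-0.4],[0.32,0,-0.4]]' --turn '[[0,0,0],[0,0,0],[0,0,0],[0,0,0],[0,0,0],[0,0,0],[0,0,0],[0,0,0]]'

```text
clock: 21.05
tcp_pos: [0.5038, -0.0943, 0.2586]
orientation: [2.168, 2.272, 0.009]
contact_force: [0.1, 0.2, 0.3]
grip_width: 0.0345
```

Run:
```python
from tgh import *
from fit import *
out=[]
it=[]
for n in('top','side'):
    f=grab(n,n+'9.png');R=TR.as_matrix()
    u=proj(f,R@[.065,0,.04]+TT);m=near(masks(f,'orange'),*u,35);it.append((f,m,[RAIL]))
    u0,v0=(325,215) if n=='top' else (225,270)
    im=cv2.resize(f['pixels'][v0:v0+100,u0:u0+100,::-1],None,fx=4,fy=4,interpolation=cv2.INTER_CUBIC)
    q=(hull(f,(RAIL+[0,0,.03])@R.T+TT)/16.-[u0,v0]+.5)*4;cv2.polylines(im,[np.round(q*16).astype(np.int32)],True,(255,255,0),1,cv2.LINE_AA,4)
    out.append(im)
cv2.imwrite('pics/end.png',np.hstack(out))
def ps(p):
    R=(TR*Ro.from_euler('zy',[p[3],-p[4]])).as_matrix();return R,TT+TR.apply(p[:3])
print(fit(it,ps,[0,0,.03,0.,0.],np.array([.004,.004,.004,.03,.03])), [i[1].sum() for i in it])
o=r.get_obs();print(o['tcp_pos'],o['contact_force'],o['clock'])
```

```text
(array([ 0.0049,  0.0016,  0.0149, -0.0128,  0.2338]), np.float64(0.3392818285517473)) [np.float64(246.0), np.float64(393.0)]
[ 0.503  -0.0976  0.2573] [ 0.2778 -0.344   0.0746] 21.15
```

View pics/end.png

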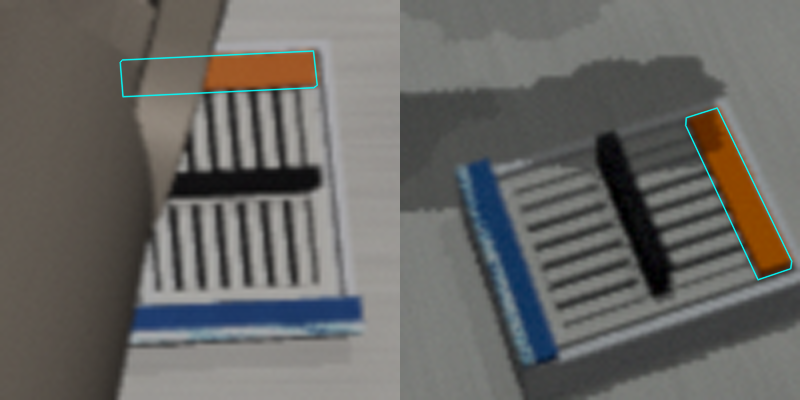

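The final view shows the strainer home in the tray. Its rail lies within about 1 px of the ideal seated outline in both views, and the hook edge is under the blue lip.

```bash
python3 -c "
from h import *
print(r.get_obs()['contact_force']);print(r.hand_in())"
```

```text
[ 0.27781283 -0.34398722  0.07464522]
the job is handed in; nothing more can be done
None
```

The strainer is in the tray with its hook edge under the blue lip, and I handed the job in at about 21 s of the 64 s. No verdict came back, so success rests on my own checks.

**What I did:**
- I drew the strainer up out of the rack by its rail, lowered it tilted onto clear table and let go. It lay flat, handle up.
- I took a fresh grip on the handle and slid the hook edge under the lip at a 10° tilt. I then rotated it down to level over about 1.2 s and let go.

**Last checks:**
- **Seating, before letting go:** from the arm's own position the hook was at x = -74.6 mm, z = 30.0 mm in the tray frame. The rail was at x = 65.3 mm, z = 37.3 mm, with 0.1° of tilt. The wrist force showed the ledge carrying the weight.
- **After letting go:** the seen part of the rail lies within about 1 px of the ideal seated outline in both camera views. The arm is clear, with no contact force.
- **Mugs:** they had not moved when last checked, just after the strainer was laid on the table. The arm stayed well away from them afterwards.

**One check disagreed:** an automatic fit of the final rail pose gave a 13° tilt. It was a poor match (about 0.66 overlap) because the arm hid part of the rail in the top view. The overlay and the readings before release both contradict it, so I set it aside.

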